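# Pin the blade pack of a fruit slicer

### The job

The lemon slicer has been washed and its three blades are back on the post, stacked but fanned out and loose. Swing the pack home so that it lies flush against the backstop, then take the tie pin from its parking sleeve and pass it down through the holes of all three blades into the socket beneath, until its collar sits flat on the pack. The blades can still lie a few millimetres out lengthwise, so feel for each hole and keep every push gentle, well under 35 newtons: never force the pin or the pack. Let go of the pin at the end, and leave the things round the slicer where they are.

Things in the scene. Friction and masses are not known exactly. Their poses are not given: they have to be found in the camera images.
- slicer: Lemon slicer of grey metal, fixed to the worktop. Origin on the worktop midway between post (left) and socket (right); x: the way fruit is pushed, away from the robot at yaw 0; y: left along the blades; z up. In its frame (mm): pedestals 20 high, x -15 to 30, y 34 to 90 and -90 to -34; infeed floor 12, rails 24 and pusher 43 high, x -155 to -15, y -36 to 36; chute x 25 to 100.
- socket (a point): Centre of the socket's mouth in the right pedestal, at (0, -62, 20) mm in the slicer's frame, with its axes: a vertical hole of diameter 12 mm, 18 mm deep, which takes the pin's tip.
- post (a point): Foot of the fixed steel post (diameter 8 mm, from z = 20 to 54 mm) on the left pedestal, at (0, 62, 20) mm in the slicer's frame. All three blades sit over it with their slots.
- backstop (a point): Middle of the backstop's flat front face, at (18.3, -62, 35) mm in the slicer's frame: an upright lug, y -81 to -43, 10 mm thick, up to z = 50 mm, behind the blades' right blocks. The blades are home when their right blocks lie flush against it; their holes' x is then 0.3 mm.
- push_gap (a point): On the worktop in front of the right blocks, at (-55, -73, 0) mm in the slicer's frame. From here a shut hand with its tips 10 to 16 mm above the worktop (to reach all three blades) can push the right blocks in +x. Free for y -57 to -90; at (-39, -48) a guide dowel, diameter 8, 51 mm high, on a foot 9 high (x -47 to -21, y -54 to -36).
- blade_top: Uppermost of three equal loose blades (80 g) stacked flat: steel blade with grey end blocks, 36 (x) x 40 (y) x 9 mm. Origin: underside of the left block, centre of its slot (9.5 x 16.5 mm, over the post); axes as the slicer's when home. Right block 124 mm along -y, with the hole. At the start each is swung about the post to -x by its own amount (hole 6 to 14 mm out). Pack top z = 47 mm.
- blade_hole (a point): Top blade's hole, diameter 12 mm, centre on the right block's upper face. The slots let each blade slide 4.2 mm lengthwise (y) either way; each lies out by its own amount, up to 4 mm, at least one each way. The two lower ones are covered and not measured. A pin in the upper holes drags those blades along in y. Midway in their slots, the holes line up with the socket.
- tie_pin: Tie pin, 90 g, 85 mm long, upright. Origin: centre of its tip, z towards the head. Steel rod, diameter 10 mm, 0 to 43 mm, the last 4 mm tapering to 8 mm at the flat tip; steel collar, diameter 28, 43 to 47 mm; black ribbed grip, diameter 22, 47 to 85 mm. Off by over 2 mm the tip stands on a block: 47, 38, 29 or 20 mm (top, middle, low blade, socket) above the worktop. Home: tip at 4 mm.
- pin_shoulder (a point): On the pin's axis, underside of the collar, 43 mm above the tip, with the pin's axes. Home, it lies on the pack, 47 mm above the worktop.
- sleeve (a point): Centre of the mouth of the parking sleeve, an upright tube (outer diameter 24, bore 12, 46 mm high) at (-2, 104, 46) mm in the slicer's frame. The pin hangs in it by its collar at the start, tip 3 mm and grip top 88 mm above the worktop; lift it 50 mm to clear.
- door_edge (a point): Obstacle, not to be handled: the free upright edge of the microwave's open door, 275 mm high, 25 mm thick, which runs from here back and to the right (to x = 0.91, y = -0.31 m). The microwave itself, as high, stands to the right of y = -0.34 m, beyond x = 0.45 m. Both are fixed; keep arm and hand clear of them.
- lemon_bowl: Bystander: steel bowl with four lemons, diameter 128 mm, 95 mm high with the fruit; origin: centre of its underside.
- tub: Bystander: white tub without lid, 110x124x150 mm; origin: centre of its underside.
- lid: Bystander: green screw lid lying flat, diameter 92 mm, 18 mm high; origin: centre of its underside.
- orange_lid: Bystander: orange screw lid lying flat, diameter 102 mm, 18 mm high; origin: centre of its underside.
There are look-alikes about, which are no part of the job. Leave any turquoise look-alike of the tie_pin alone.

How it is judged:
By the outcome, as a careful person would: the job done as asked, in the order asked, and still so for the second after the job is handed in, with the robot touching nothing.
It also fails if it takes over 67 s, if anything falls off the work surface, if the arm or the gripper's body presses on something with over 40 N, if the wrist force passes 120 N, or if a joint passes its speed limit or range.

### The arm

A 6-joint arm with a two-finger parallel gripper is mounted at the origin on a cart in front of the work surface, level with it; the furniture and walls round the work are solid. World frame = base frame: x ahead of the robot, y to its left, z up, the work surface at z = 0. Lengths are in m, angles in rad, forces in N, time in s.
With the tool pointing down it reaches from about 0.35 to 0.85 m from the base axis. Payload 8.1 kg.
Tool frame: the origin (TCP) lies at the centre of the arm's flange, where the gripper is bolted on; the fingertips stand 186 mm ahead of it and the grasp point (between the pads) lies 167 mm ahead of it; z points along the fingers, y is the direction in which the jaws open and shut (so a half turn about z gives the same grasp; the last joint's range is limited). The gripper opens to 93 mm and grips with 3 to 60 N. Pads are 15 mm wide; open, the fingers measure 128 mm over their backs; the gripper's body (75 mm by 188 mm) begins 65 mm behind the grasp point.
Start: joints at [-1.198, 0.13, 1.488, -0, 1.523, -0.085], TCP at [0.265, -0.538, 0.405] pointing down, gripper open.
Joint ranges: [-2.96, 2.96], [-0.89, 2.26], [0.02, 2.5], [-1.34, 4.48], [0, 2.73], [-2.66, 2.66]. Speed limits (rad/s): [2.39, 2.39, 2.79, 3.14, 3.14, 3.14].

### API

Orientations are given as a rotation vector (axis times angle).
In Python, from plant import robot, viewer, order gives the robot as it stands.
- The arm moves only by the tool apply_moves, never from a script. Its argument "deltas" is a list of rows, each a list of 3 entries, a list of its own where there are three numbers: the finger opening in mm, from 0 to 93, then the shift along the tool's x, y, z in mm, then the turn about the tool's z in rad. In form: [[grip, [dx, dy, dz], yaw], ...]. A call has 1 to 5 rows; each row shifts and turns the commanded pose from where the row before left it, along the tool's axes as they then stand; what a row does not reach is not made up. A row lasts 1/8 s, in which the tool goes at most 62.5 mm and 10.7 degrees, less where a joint would pass 70% of its speed; a pose out of reach is approached as far as the arm can. A call is refused whole if a number of a shift passes 62.5 or a number of a turn 0.188, either way. A call with a gripper value outside its range is refused whole. The fingers move at their own pace and stop on an object; "grip_force" is the grip in N (left out, the last holds). Time passes only in rows, so rows that do not move let the fingers close. It gives the time, the measured TCP pose, the force and the opening at its end, in the units of the state.
- robot.read_state(): the state, without advancing time (a new reading comes with each control period).
- viewer.read_camera(name): name is "scene" or "top" or "wrist"; returns the picture (384x512x3 uint8, blue, green, red); there is no depth.
- viewer.get_calibration(name): a dict with "fx", "fy", "cx", "cy" (pixels), "R" (3x3) and "t" (3): a world point X has camera coordinates R X + t. Camera axes: x right, y down, z forward; pixel columns grow to the right and rows downward; lengths in m; the calibration is good to about 2 mm. A picture is of the moment at which its call begins: read the wrist's pose just before it. get_calibration takes no time and is no camera call; for the wrist camera it gives the pose at the moment of the call.
- order.close_job(): hands the job in, once; it reports no verdict.
The state is a dict: "t": time; "q": joint angles; "dq": joint speeds; "joint_torque": joint torques, N m; "tool_pos": TCP position; "orientation": TCP orientation; "force": force on the tool from outside, world axes, zero at the start; "wrist_torque": the same for the moment, N m; "opening": finger opening in m.
Only numpy, scipy, OpenCV 4.12 (cv2) and the standard library are available. Lean on these libraries where they do the work, as an engineer would, in place of code of your own. Each camera call takes 0.05 s, during which the arm holds its last target. There are 200 camera calls.

## Working session

There is one attempt and no reset: what is moved stays moved. The work goes in short steps, Python scripts to look and compute and a tool call to move; the robot and the scene stay as the last step left them, time stands still between calls to the robot, and variables do not carry over. Pictures are saved under pics/ and viewed, about 8 in all and at most 12, crops included, and the job is handed in when it is done.

Besides the shell and the picture viewer there is one more tool, called after ">>>" in YAML: its name, and indented under it one key for each argument. apply_moves: Moves the arm, as the interface text tells. Its arguments: {"type":"object","properties":{"deltas":{"type":"array"},"grip_force":{"type":"number"}},"required":["deltas"]}

```bash
ls; mkdir -p pics
python3 - <<'E'
from plant import robot, viewer, order
import cv2
s=robot.read_state();print(s)
for n in("scene","top"):
    im=viewer.read_camera(n);cv2.imwrite(f"pics/{n}0.png",im)
    c=viewer.get_calibration(n);print(n,c)
E
```

```text
pics
{'t': 0.0, 'q': array([-1.19839123e+00,  1.31116537e-01,  1.48928783e+00,  4.59142109e-05,
        1.52299942e+00, -8.54205371e-02]), 'dq': array([-0.00033041,  0.00098872, -0.00052759, -0.00036112,  0.00076393,
        0.00112172]), 'joint_torque': array([-3.39630378e-05, -5.59845722e+01, -4.91756201e+01,  7.65993074e-02,
        3.53596034e-02, -1.24546500e-04]), 'tool_pos': array([ 0.2651302 , -0.53798114,  0.40370911]), 'orientation': array([-3.05788868e+00, -7.12474876e-01,  3.35336251e-04]), 'force': array([-0.72185162,  0.77899379,  0.50037705]), 'wrist_torque': array([0.04597889, 0.07999352, 0.02672219]), 'opening': 0.09266132920487154}
scene {'fx': 436.00270439972377, 'fy': 436.00270439972377, 'cx': 252.53374216372353, 'cy': 192.8234384165317, 'R': array([[-0.86891119, -0.49445276,  0.02257889],
       [-0.29985944,  0.48955915, -0.81878944],
       [ 0.393799  , -0.7182258 , -0.57364976]]), 't': array([0.42911172, 0.26353715, 0.90460743])}
top {'fx': 492.4036574328641, 'fy': 492.4036574328641, 'cx': 257.3033323276541, 'cy': 194.94132773138804, 'R': array([[-0.0270835 , -0.99950373, -0.01608677],
       [-0.97992207,  0.02972602, -0.1971525 ],
       [ 0.19753286,  0.0104242 , -0.98024084]]), 't': array([-0.00248548,  0.53457182,  1.40763768])}
```

Run:
```python
import cv2,numpy as np
a=cv2.imread('pics/top0.png');b=cv2.imread('pics/scene0.png')
cv2.imwrite('pics/t0.png',cv2.resize(a,(800,600),interpolation=cv2.INTER_CUBIC));cv2.imwrite('pics/s0.png',cv2.resize(b,(800,600),interpolation=cv2.INTER_CUBIC))
```

```text
(no output)
```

View pics/t0.png

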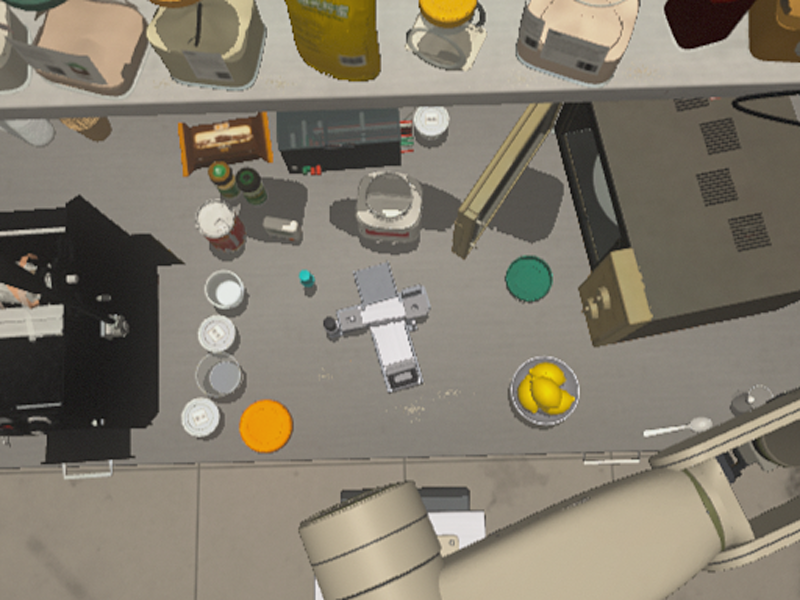

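View pics/s0.png

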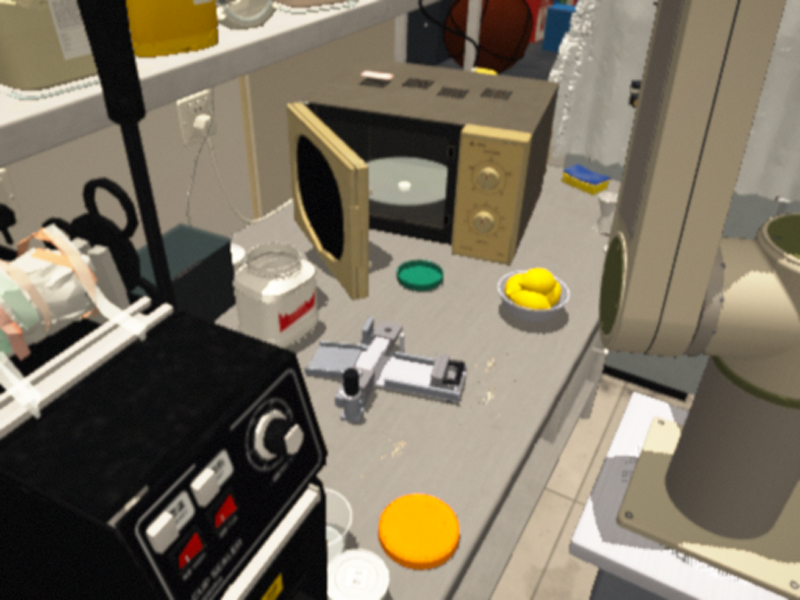

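Top view: slicer at about (385,320) of 800x600, black pin at (331,325), turquoise look-alike at (306,277), and the door edge at (460,245). The slicer is yawed roughly +14°. Next, coarse localisation.

```bash
cat > h.py <<'E'
from plant import robot, viewer, order
import cv2,numpy as np
from scipy.spatial.transform import Rotation as Ro
def ray(c,u,v,z):
    d=c['R'].T@np.array([(u-c['cx'])/c['fx'],(v-c['cy'])/c['fy'],1]);o=-c['R'].T@c['t']
    return o+d*(z-o[2])/d[2]
def proj(c,X):
    p=c['R']@np.asarray(X)+c['t'];return np.array([c['fx']*p[0]/p[2]+c['cx'],c['fy']*p[1]/p[2]+c['cy']])
def shift(dX,s=None):
    s=s or robot.read_state();return Ro.from_rotvec(s['orientation']).inv().apply(dX)*1000
E
python3 - <<'E'
from h import *
c=viewer.get_calibration('top');k=512/800
for n,u,v,z in[('pin',331,324,.088),('postblk',348,318,.047),('hole',411,299,.047),('door',462,222,.275),('doorfoot',459,255,0),('pusher',404,378,.043),('chute far',374,265,.01),('bowl',545,390,.05),('teal',306,275,.08)]:
    print(n,ray(c,u*k,v*k,z).round(3))
s=robot.read_state();R=Ro.from_rotvec(s['orientation']).as_matrix();print(R.round(3))
w=viewer.get_calibration('wrist');print('cam in tool',R.T@(-w['R'].T@w['t']-s['tool_pos']),(w['R']@R).round(3),w['fx'],w['cx'],w['cy'])
im=cv2.imread('pics/top0.png')[150:270,190:310];cv2.imwrite('pics/tc.png',cv2.resize(im,None,fx=5,fy=5,interpolation=cv2.INTER_CUBIC))
E
```

```text
pin [0.495 0.114 0.088]
postblk [0.513 0.086 0.047]
hole [ 0.546 -0.035  0.047]
door [ 0.625 -0.122  0.275]
doorfoot [ 0.642 -0.133  0.   ]
pusher [ 0.396 -0.018  0.043]
chute far [0.625 0.036 0.01 ]
bowl [ 0.365 -0.279  0.05 ]
teal [0.591 0.161 0.08 ]
[[ 0.897  0.442 -0.001]
 [ 0.442 -0.897  0.002]
 [ 0.    -0.002 -1.   ]]
cam in tool [0.07587182 0.00137244 0.01891657] [[-0.     1.    -0.001]
 [-0.964 -0.    -0.266]
 [-0.266  0.001  0.964]] 321.7259114279183 254.93375483479926 192.1170227329799
```

View pics/tc.png

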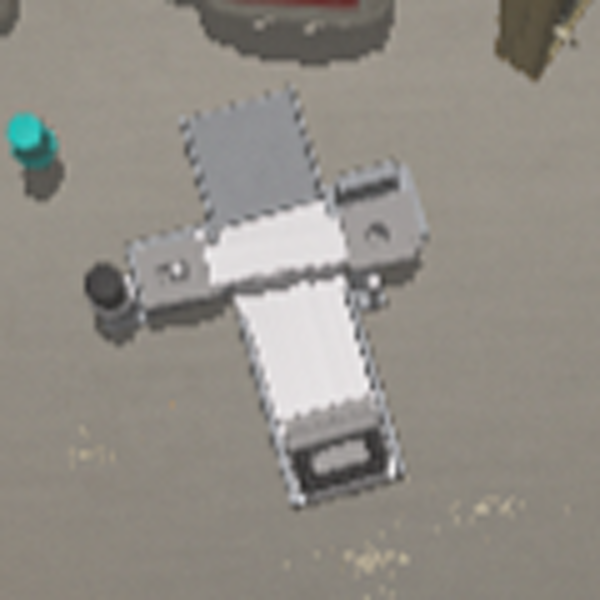

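Zoomed top view: post at crop (178,270), top-blade hole at (377,233), backstop lug behind it, dowel at (372,290), door corner top right. I'm moving the wrist camera over it, with the jaws along the slicer's x.

```bash
cat >> h.py <<'E'
def plan(target,ang=None,n=5,s=None,via=()):
    """rows from the present pose: world target (m), world angle of tool x (deg)"""
    s=s or robot.read_state();R=Ro.from_rotvec(s['orientation']);X=R.as_matrix()[:,0];a=np.arctan2(X[1],X[0])
    b=a if ang is None else np.radians(ang)
    d=(np.asarray(target)-s['tool_pos'])/n*1000;out=[]
    for i in range(n):
        t=a+(b-a)*i/n;x=np.array([np.cos(t),np.sin(t),0]);y=np.array([np.sin(t),-np.cos(t),0])
        out.append([[round(d@x,1),round(d@y,1),round(-d[2],1)],round(-(b-a)/n,4)])
    return out
def tip(s): return s['tool_pos']+Ro.from_rotvec(s['orientation']).apply([0,0,.186])
E
python3 - <<'E'
from h import *
s=robot.read_state()
print(plan([.315,-.263,.404],26.2+48.1,5)); s['tool_pos']=np.array([.315,-.263,.404]);a=np.radians(74.3)
s['orientation']=(Ro.from_euler('z',a)*Ro.from_euler('x',np.pi)).as_rotvec()
print(plan([.5,-.0,.40],103.3,5,s))
E
```

```text
[[[np.float64(33.3), np.float64(-44.9), np.float64(-0.0)], np.float64(-0.1678)], [[np.float64(40.3), np.float64(-38.7), np.float64(-0.0)], np.float64(-0.1678)], [[np.float64(46.2), np.float64(-31.5), np.float64(-0.0)], np.float64(-0.1678)], [[np.float64(50.8), np.float64(-23.3), np.float64(-0.0)], np.float64(-0.1678)], [[np.float64(54.0), np.float64(-14.5), np.float64(-0.0)], np.float64(-0.1678)]]
[[[np.float64(60.6), np.float64(21.4), np.float64(0.8)], np.float64(-0.1012)], [[np.float64(58.2), np.float64(27.4), np.float64(0.8)], np.float64(-0.1012)], [[np.float64(55.1), np.float64(33.1), np.float64(0.8)], np.float64(-0.1012)], [[np.float64(51.5), np.float64(38.5), np.float64(0.8)], np.float64(-0.1012)], [[np.float64(47.3), np.float64(43.5), np.float64(0.8)], np.float64(-0.1012)]]
```

>>> apply_moves:
  deltas:
    - [93,[33,-45,0],-0.168]
    - [93,[40,-39,0],-0.168]
    - [93,[46,-31.5,0],-0.168]
    - [93,[51,-23,0],-0.168]
    - [93,[54,-14.5,0],-0.168]

```text
t: 0.72
tool_pos: [0.3144, -0.2616, 0.4043]
orientation: [-2.498, -1.905, -0.0]
force: [0.8, -0.1, -0.2]
opening: 0.0932
```

>>> apply_moves:
  deltas:
    - [93,[58,21,1],-0.101]
    - [93,[56,27,1],-0.101]
    - [93,[53,33,1],-0.101]
    - [93,[50,38,1],-0.101]
    - [93,[45,42,1],-0.101]

```text
t: 1.35
tool_pos: [0.4961, -0.009, 0.3995]
orientation: [1.945, 2.467, -0.0]
force: [1.0, -1.1, 0.8]
opening: 0.093
```

>>> apply_moves:
  deltas:
    - [93,[0,0,0],0]
    - [93,[0,0,0],0]
    - [93,[0,0,0],0]

```text
t: 1.72
tool_pos: [0.4948, -0.0122, 0.3997]
orientation: [1.952, 2.462, -0.001]
force: [0.1, -0.2, 0.5]
opening: 0.093
```

Run:
```python
from h import *
s=robot.read_state();print(s['t'],s['tool_pos'],Ro.from_rotvec(s['orientation']).as_matrix()[:,0],s['force'])
c=viewer.get_calibration('wrist');im=viewer.read_camera('wrist');cv2.imwrite('pics/w1.png',im)
np.savez('w1.npz',**c);cv2.imwrite('pics/w1b.png',cv2.resize(im,(800,600),interpolation=cv2.INTER_CUBIC))
```

```text
1.725 [ 0.49483037 -0.0122111   0.39971502] [-2.27844834e-01  9.73697424e-01 -2.40703679e-04] [ 0.12892507 -0.24765989  0.4533403 ]
```

View pics/w1b.png

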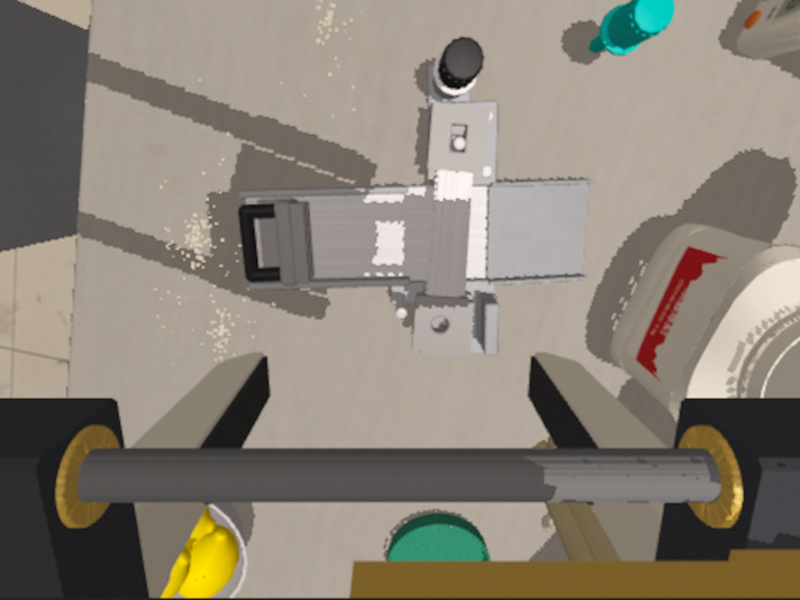

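Wrist view: pin at (460,65), post in its slot at (459,142), top hole at (440,324), backstop at (490,322), dowel at (401,313). Next, a zoom for exact pixels.

Run:
```python
import cv2,numpy as np
im=cv2.imread('pics/w1.png')
l=im[20:120,265:325];r=im[170:240,245:325]
f=lambda a,k:cv2.resize(a,None,fx=k,fy=k,interpolation=cv2.INTER_NEAREST)
o=np.zeros((600,800,3),np.uint8);a=f(l,5);o[:500,:300]=a;b=f(r,6);o[:420,310:790]=b;cv2.imwrite('pics/w1c.png',o)
```

```text
(no output)
```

View pics/w1c.png

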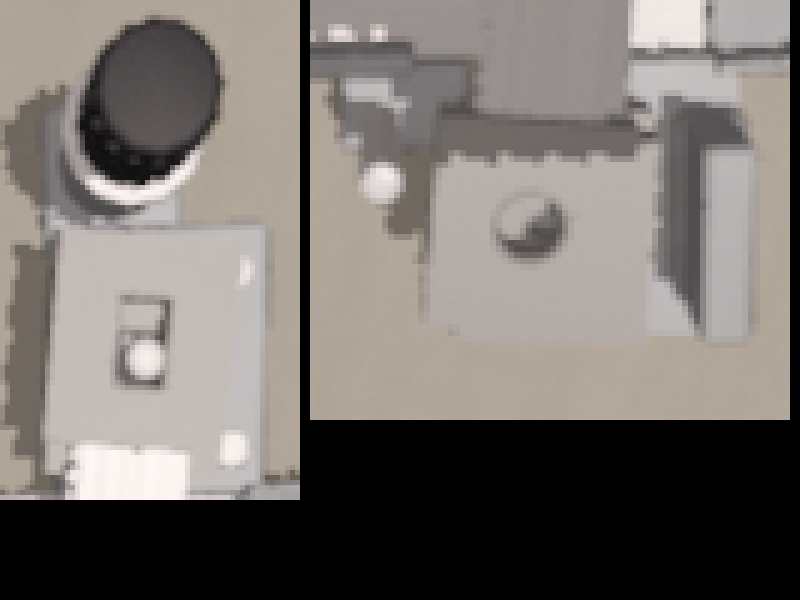

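Zoom: post top at (147,358), pin head at (158,85), hole at (530,227), dowel top at (381,183), backstop's front top edge at x=704 from y 147 to 340. Fitting the slicer pose.

```bash
cat > fit.py <<'E'
from h import *
def fit(P,S):
    P=np.array(P);S=np.array(S)/1000;pc=P.mean(0);sc=S.mean(0)
    z=sum((complex(*(p-pc))*complex(*(q-sc)).conjugate() for p,q in zip(P,S)));a=np.angle(z)
    R=np.array([[np.cos(a),-np.sin(a)],[np.sin(a),np.cos(a)]]);t=pc-R@sc
    return R,t,np.degrees(a),(P-(S@R.T+t))*1000
E
python3 - <<'E'
from fit import *
c=dict(np.load('w1.npz'))
L=lambda u,v:(265+u/5-.4,20+v/5-.4); Q=lambda u,v:(245+(u-310)/6-.4,170+v/6-.4)
F={'post':(L(147,358),.054,(0,62)),'b1':(Q(704,147),.05,(18.3,-43)),'b2':(Q(704,340),.05,(18.3,-81)),'dow':(Q(381,183),.051,(-39,-48)),'pin':(L(158,85),.088,(-2,104))}
P={k:ray(c,*f[0],f[1])[:2] for k,f in F.items()};print(P)
R,t,a,res=fit(list(P.values()),[f[2] for f in F.values()]);print(t,a);print(res.round(1))
h=ray(c,*Q(530,227),.047)[:2];print('hole slicer mm',R.T@(h-t)*1000)
for n,p in[('push',(-55,-73)),('socket',(0,-62)),('sleeve',(-2,104))]:print(n,R@np.array(p)/1000+t)
# cross-check with top cam
ct=viewer.get_calibration('top')
T=lambda u,v:(190+u/5-.4,150+v/5-.4)
print('top post',ray(ct,*T(178,270),.054),'top hole',ray(ct,*T(377,233),.047),'pin',ray(ct,*T(106,284),.088))
np.savez('pose.npz',R=R,t=t,a=a)
E
```

```text
{'post': array([0.51482937, 0.07855979]), 'b1': array([ 0.55941875, -0.01870355]), 'b2': array([ 0.56943997, -0.0541135 ]), 'dow': array([ 0.50485548, -0.03804119]), 'pin': array([0.501775  , 0.11892153])}
[0.53060431 0.01871103] 14.951825863570496
[[ 0.2 -0.1]
 [ 0.  -0.6]
 [ 0.3  0.7]
 [-0.5 -0.3]
 [-0.1  0.2]]
hole slicer mm [-12.70596412 -58.60473704]
push [ 0.49630094 -0.06600779]
socket [ 0.54660073 -0.04118984]
sleeve [0.50183932 0.1186739 ]
top post [0.51088525 0.07780317 0.054     ] top hole [ 0.53101422 -0.04055874  0.047     ] pin [0.49762232 0.11687064 0.088     ]
```

```bash
cat >> fit.py <<'E'
p=np.load('pose.npz') if __import__('os').path.exists('pose.npz') else None
def W(x,y): return p['R']@np.array([x,y])/1000+p['t']
def S(P): return p['R'].T@(np.asarray(P)[:2]-p['t'])*1000
def show():
    s=robot.read_state();print('t',round(s['t'],2),'slicer',S(s['tool_pos']).round(1),'tipz',(tip(s)[2]*1000).round(1),'f(slicer)',(p['R'].T@s['force'][:2]).round(1),s['force'][2].round(1),'op',s['opening'].round(4));return s
E
python3 - <<'E'
from fit import *
show();print(np.array2string(np.array([r[0]+[r[1]] for r in plan([*W(-58,-73),.38],104.95,2)]).astype(float)))
E
```

```text
Traceback (most recent call last):
  File "fit.py", line 11, in show
    s=robot.read_state();print('t',round(s['t'],2),'slicer',S(s['tool_pos']).round(1),'tipz',(tip(s)[2]*1000).round(1),'f(slicer)',(p['R'].T@s['force'][:2]).round(1),s['force'][2].round(1),'op',s['opening'].round(4));return s
                                                                                                                                                                                                  ^^^^^^^^^^^^^^^^^^
AttributeError: 'float' object has no attribute 'round'
```

```bash
sed -i "s/s\['opening'\].round(4)/round(s['opening'],4)/" fit.py
python3 - <<'E'
from fit import *
show();print(np.array2string(np.array([r[0]+[r[1]] for r in plan([*W(-58,-73),.38],104.95,2)]).astype(float)))
E
```

```text
t 1.77 slicer [-42.6 -20.7] tipz 213.8 f(slicer) [0.9 0.8] 0.6 op 0.0931
[[-2.64e+01 -6.90e+00  9.90e+00 -1.57e-02]
 [-2.62e+01 -7.30e+00  9.90e+00 -1.57e-02]]
```

>>> apply_moves:
  deltas:
    - [0,[-26.3,-7,10],-0.0155]
    - [0,[-26.3,-7,10],-0.0155]
    - [0,[0,0,30],0]
    - [0,[0,0,30],0]
    - [0,[0,0,30],0]
  grip_force: 30

```text
t: 2.4
tool_pos: [0.4937, -0.0669, 0.2893]
orientation: [1.914, 2.49, 0.001]
force: [-0.1, 1.0, 0.4]
opening: 0.0478
```

>>> apply_moves:
  deltas:
    - [0,[0,0,0],0]
    - [0,[0,0,0],0]
    - [0,[0,0,0],0]

```text
t: 2.78
tool_pos: [0.4948, -0.0659, 0.2916]
orientation: [1.91, 2.491, 0.002]
force: [0.4, -0.7, -0.0]
opening: 0.0176
```

Run:
```python
from fit import *
s=show();print(Ro.from_rotvec(s['orientation']).as_matrix()[:,0])
```

```text
t 2.77 slicer [-56.4 -72.5] tipz 105.6 f(slicer) [ 0.2 -0.8] -0.0 op 0.0176
[-0.25950901  0.96573962 -0.00143621]
```

>>> apply_moves:
  deltas:
    - [0,[0,-2,0],0]
    - [0,[0,0,10],0]
    - [0,[0,0,25],0]
    - [0,[0,0,25],0]
    - [0,[0,0,20],0]

```text
t: 3.4
tool_pos: [0.4917, -0.0658, 0.208]
orientation: [-1.91, -2.493, 0.001]
force: [0.6, -0.2, 0.1]
opening: 0.0004
```

>>> apply_moves:
  deltas:
    - [0,[0,0,12],0]
    - [0,[0,0,0],0]
    - [0,[0,0,0],0]

```text
t: 3.78
tool_pos: [0.4927, -0.0661, 0.1985]
orientation: [1.91, 2.493, 0.001]
force: [0.3, 0.0, 0.9]
opening: 0.0002
```

Run:
```python
from fit import *
s=show()
```

```text
t 3.77 slicer [-58.5 -72.2] tipz 12.5 f(slicer) [ 0.3 -0.1] 0.9 op 0.0002
```

>>> apply_moves:
  deltas:
    - [0,[0,3,0],0]
    - [0,[0,3,0],0]
    - [0,[0,3,0],0]
    - [0,[0,3,0],0]
    - [0,[0,2,0],0]

```text
t: 4.4
tool_pos: [0.506, -0.0623, 0.1977]
orientation: [-1.911, -2.494, 0.0]
force: [-0.6, -0.9, -0.6]
opening: 0.0005
```

>>> apply_moves:
  deltas:
    - [0,[0,1.5,0],0]
    - [0,[0,1.5,0],0]
    - [0,[0,1,0],0]
    - [0,[0,1,0],0]
    - [0,[0,0,0],0]

```text
t: 5.03
tool_pos: [0.5107, -0.061, 0.1977]
orientation: [-1.911, -2.494, -0.0]
force: [-0.7, -0.9, -0.0]
opening: 0.0005
```

Run:
```python
from fit import *
s=show()
```

```text
t 5.03 slicer [-39.8 -71.9] tipz 11.7 f(slicer) [-1.  -0.7] -0.0 op 0.0005
```

>>> apply_moves:
  deltas:
    - [0,[0,1,0],0]
    - [0,[0,1,0],0]
    - [0,[0,0.7,0],0]
    - [0,[0,0.7,0],0]
    - [0,[0,0,0],0]

```text
t: 5.65
tool_pos: [0.5138, -0.0603, 0.1977]
orientation: [-1.911, -2.493, 0.001]
force: [-3.6, -3.0, 1.8]
opening: 0.0003
```

Run:
```python
from fit import *
s=show()
```

```text
t 5.65 slicer [-36.6 -72. ] tipz 11.7 f(slicer) [-4.2 -2. ] 1.8 op 0.0003
```

>>> apply_moves:
  deltas:
    - [0,[0,0.6,0],0]
    - [0,[0,0,0],0]

```text
t: 5.9
tool_pos: [0.514, -0.0602, 0.1977]
orientation: [-1.91, -2.492, 0.002]
force: [-6.9, -2.8, 5.1]
opening: 0.0004
```

>>> apply_moves:
  deltas:
    - [0,[0,0.6,0],0]
    - [0,[0,0,0],0]

```text
t: 6.15
tool_pos: [0.5142, -0.0602, 0.1977]
orientation: [-1.91, -2.492, 0.003]
force: [-10.4, -3.4, 6.9]
opening: 0.0003
```

>>> apply_moves:
  deltas:
    - [0,[0,0.6,0],0]
    - [0,[0,0,0],0]

```text
t: 6.4
tool_pos: [0.5145, -0.0601, 0.1977]
orientation: [-1.909, -2.491, 0.005]
force: [-13.7, -4.7, 10.2]
opening: 0.001
```

Run:
```python
from fit import *
s=show()
```

```text
t 6.4 slicer [-35.9 -72. ] tipz 11.7 f(slicer) [-14.4  -1. ] 10.2 op 0.001
```

>>> apply_moves:
  deltas:
    - [0,[0,-3,0],0]
    - [0,[0,-8,0],0]
    - [0,[0,-10,0],0]
    - [0,[0,0,-40],0]
    - [20,[0,0,-50],0]

```text
t: 7.02
tool_pos: [0.494, -0.0651, 0.2873]
orientation: [-1.909, -2.491, 0.002]
force: [0.5, 0.8, 1.1]
opening: 0.0065
```

>>> apply_moves:
  deltas:
    - [60,[20,15,-60],0]
    - [60,[30,0,-20],0]
    - [60,[0,0,0],0]
    - [60,[0,0,0],0]

```text
t: 7.52
tool_pos: [0.496, -0.0142, 0.3645]
orientation: [-1.91, -2.493, 0.001]
force: [-0.3, 0.5, -0.7]
opening: 0.0457
```

Run:
```python
from fit import *
s=show()
c=viewer.get_calibration('wrist');im=viewer.read_camera('wrist');cv2.imwrite('pics/w2.png',im);np.savez('w2.npz',**c)
for n,P in[('post',(*W(0,62),.054)),('home hole',(*W(.3,-62),.047)),('pin',(*W(-2,104),.088))]: print(n,proj(c,P))
u,v=proj(c,(*W(0,-62),.047)).astype(int);u2,v2=proj(c,(*W(-1,75),.05)).astype(int)
print(u,v,u2,v2)
f=lambda a,k:cv2.resize(a,None,fx=k,fy=k,interpolation=cv2.INTER_NEAREST)
a=f(im[max(v2-50,0):v2+50,u2-30:u2+30],5);b=f(im[v-35:v+35,u-40:u+40],6)
o=np.zeros((600,800,3),np.uint8);o[:a.shape[0],:300]=a;o[:420,310:790]=b;cv2.imwrite('pics/w2c.png',o);print('offs',u2-30,max(v2-50,0),u-40,v-35)
```

```text
t 7.53 slicer [-41.9 -22.8] tipz 178.5 f(slicer) [-0.2  0.5] -0.7 op 0.0457
post [301.40584395  88.68680495]
home hole [295.57558005 220.82258805]
pin [307.49704038  26.01110024]
295 220 300 73
offs 270 23 255 185
```

View pics/w2c.png

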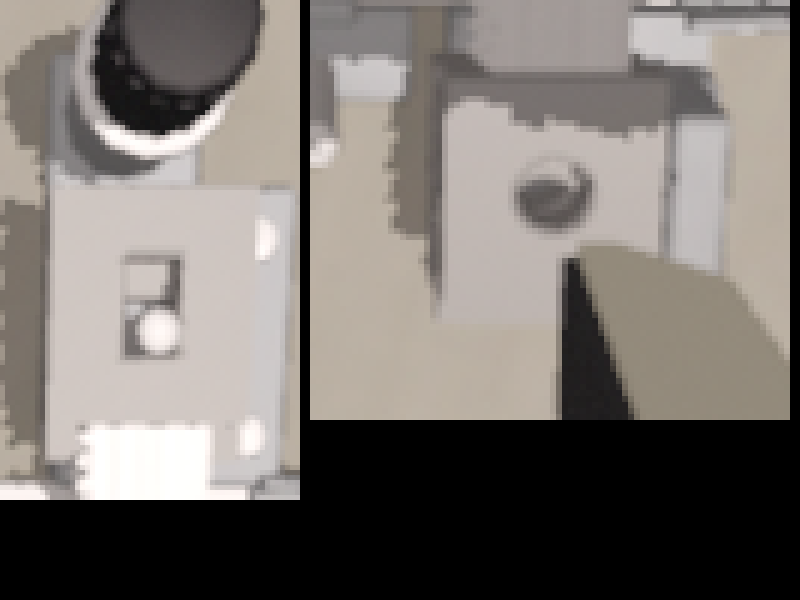

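The top blade is flush with the backstop and its hole is still out in +y (crop (554,194)). Going to the pin now.

Run:
```python
from fit import *
c=dict(np.load('w2.npz'));print('hole',S(ray(c,295.3,216.9,.047)),'post',S(ray(c,301.2,88.6,.054)))
```

```text
hole [ -0.11963961 -57.89523469] post [-0.18059567 62.07095957]
```

>>> apply_moves:
  deltas:
    - [60,[32,10,0],0]
    - [60,[32,10,0],0]
    - [60,[32,10,20],0]
    - [60,[31,10,24],0]
    - [60,[0,0,24],0]
  grip_force: 20

```text
t: 8.2
tool_pos: [0.5016, 0.1201, 0.2951]
orientation: [-1.908, -2.493, 0.002]
force: [1.1, 0.5, 0.3]
opening: 0.0602
```

>>> apply_moves:
  deltas:
    - [60,[0,0,0],0]
    - [60,[0,0,0],0]
    - [60,[0,0,0],0]

```text
t: 8.57
tool_pos: [0.5027, 0.1186, 0.2986]
orientation: [1.911, 2.492, 0.002]
force: [0.1, -0.2, -0.3]
opening: 0.0601
```

Run:
```python
from fit import *
s=show();print(Ro.from_rotvec(s['orientation']).as_matrix()[:,0])
c=viewer.get_calibration('wrist');im=viewer.read_camera('wrist');cv2.imwrite('pics/w3.png',im);np.savez('w3.npz',**c)
print(proj(c,(*W(-2,104),.088)),proj(c,tip(s)))
cv2.imwrite('pics/w3b.png',cv2.resize(im,(640,480)))
```

```text
t 8.57 slicer [ -1.2 103.7] tipz 112.6 f(slicer) [ 0.  -0.2] -0.3 op 0.0601
[-2.58996773e-01  9.65878150e-01 -2.67876504e-04]
[249.53220152 221.56907963] [250.8430063  237.76601427]
```

View pics/w3b.png

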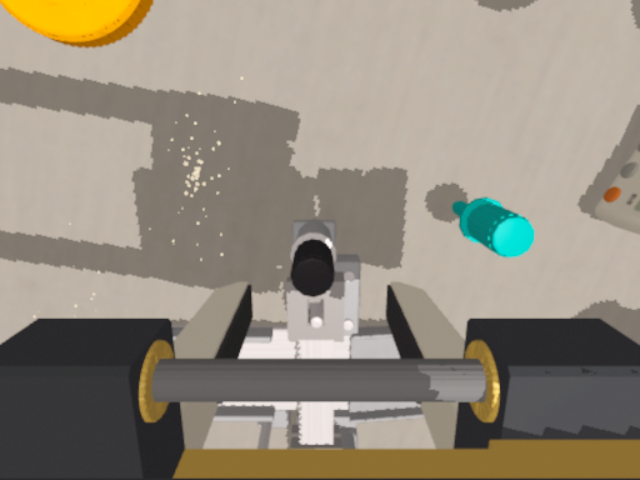

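Run:
```python
from fit import *
im=cv2.imread('pics/w3.png');g=cv2.cvtColor(im,cv2.COLOR_BGR2GRAY).astype(int)
for v in (228,232,236,240,244):print(v,[ (u,g[v,u]) for u in range(190,204)][::1],[ (u,g[v,u]) for u in range(306,318)])
for v in (214,222,228):print(v,[(u,g[v,u]) for u in range(228,274,2)])
```

```text
228 [(190, np.int64(148)), (191, np.int64(148)), (192, np.int64(149)), (193, np.int64(148)), (194, np.int64(149)), (195, np.int64(148)), (196, np.int64(144)), (197, np.int64(120)), (198, np.int64(76)), (199, np.int64(54)), (200, np.int64(66)), (201, np.int64(106)), (202, np.int64(123)), (203, np.int64(124))] [(306, np.int64(183)), (307, np.int64(183)), (308, np.int64(183)), (309, np.int64(152)), (310, np.int64(89)), (311, np.int64(68)), (312, np.int64(108)), (313, np.int64(137)), (314, np.int64(146)), (315, np.int64(148)), (316, np.int64(149)), (317, np.int64(148))]
232 [(190, np.int64(148)), (191, np.int64(148)), (192, np.int64(148)), (193, np.int64(148)), (194, np.int64(145)), (195, np.int64(133)), (196, np.int64(92)), (197, np.int64(37)), (198, np.int64(35)), (199, np.int64(33)), (200, np.int64(42)), (201, np.int64(102)), (202, np.int64(123)), (203, np.int64(124))] [(306, np.int64(183)), (307, np.int64(184)), (308, np.int64(185)), (309, np.int64(143)), (310, np.int64(51)), (311, np.int64(35)), (312, np.int64(35)), (313, np.int64(36)), (314, np.int64(104)), (315, np.int64(138)), (3
[... 2504 characters left out ...]
 np.int64(34)), (256, np.int64(36)), (258, np.int64(33)), (260, np.int64(34)), (262, np.int64(32)), (264, np.int64(32)), (266, np.int64(41)), (268, np.int64(93)), (270, np.int64(93)), (272, np.int64(93))]
228 [(228, np.int64(123)), (230, np.int64(123)), (232, np.int64(123)), (234, np.int64(100)), (236, np.int64(33)), (238, np.int64(36)), (240, np.int64(35)), (242, np.int64(34)), (244, np.int64(34)), (246, np.int64(34)), (248, np.int64(36)), (250, np.int64(34)), (252, np.int64(36)), (254, np.int64(33)), (256, np.int64(32)), (258, np.int64(34)), (260, np.int64(34)), (262, np.int64(35)), (264, np.int64(37)), (266, np.int64(117)), (268, np.int64(124)), (270, np.int64(124)), (272, np.int64(124))]
```

Run:
```python
from fit import *
c=dict(np.load('w3.npz'));s=robot.read_state();R=Ro.from_rotvec(s['orientation'])
for p_ in[(7.5,-30,186),(7.5,30,186),(-7.5,-30,186)]:print(p_,proj(c,s['tool_pos']+R.apply(np.array(p_)/1000)))
```

```text
(7.5, -30, 186) [196.7558999  225.08431593]
(7.5, 30, 186) [304.95574485 225.07127809]
(-7.5, -30, 186) [198.03771346 249.85394687]
```

>>> apply_moves:
  deltas:
    - [60,[0,-3.2,0],0]
    - [60,[0,0,15],0]
    - [60,[0,0,15],0]
    - [60,[0,0,15],0]
    - [60,[0,0,13],0]

```text
t: 9.25
tool_pos: [0.4986, 0.1183, 0.2377]
orientation: [-1.91, -2.493, 0.002]
force: [-0.5, 0.6, -0.6]
opening: 0.0598
```

>>> apply_moves:
  deltas:
    - [60,[0,0,0],0]
    - [60,[0,0,0],0]

```text
t: 9.5
tool_pos: [0.4992, 0.1183, 0.2397]
orientation: [1.911, 2.493, 0.0]
force: [-0.7, -0.1, -0.0]
opening: 0.0605
```

Run:
```python
from fit import *
s=show()
```

```text
t 9.5 slicer [ -4.6 104.4] tipz 53.7 f(slicer) [-0.7  0.1] -0.0 op 0.0605
```

>>> apply_moves:
  deltas:
    - [30,[0,0,0],0]
    - [15,[0,0,0],0]
    - [15,[0,0,0],0]
    - [15,[0,0,0],0]
    - [15,[0,0,0],0]
  grip_force: 25

```text
t: 10.12
tool_pos: [0.499, 0.1183, 0.2395]
orientation: [1.911, 2.493, 0.0]
force: [-1.1, -0.2, 0.4]
opening: 0.0218
```

>>> apply_moves:
  deltas:
    - [15,[0,0,0],0]
    - [15,[0,0,0],0]
    - [15,[0,0,0],0]

```text
t: 10.5
tool_pos: [0.4991, 0.1183, 0.2395]
orientation: [1.911, 2.494, 0.0]
force: [-1.2, 0.3, 0.2]
opening: 0.0215
```

Run:
```python
from fit import *
s=show();print(s['wrist_torque'])
```

```text
t 10.5 slicer [ -4.8 104.4] tipz 53.5 f(slicer) [-1.   0.6] 0.2 op 0.0215
[-0.02022424  0.04030473  0.00817123]
```

>>> apply_moves:
  deltas:
    - [15,[0,0,-5],0]
    - [15,[0,0,-10],0]
    - [15,[0,0,-15],0]
    - [15,[0,0,-20],0]
    - [15,[0,0,-16],0]

```text
t: 11.12
tool_pos: [0.4993, 0.1183, 0.3074]
orientation: [1.91, 2.493, 0.002]
force: [-0.0, -0.2, -1.5]
opening: 0.022
```

>>> apply_moves:
  deltas:
    - [15,[-10,0,0],0]
    - [15,[-30,0,0],0]
    - [15,[-40,0,0],0]
    - [15,[-40,1,0],0]
    - [15,[-25,1.3,0],0]

```text
t: 11.75
tool_pos: [0.5389, -0.0234, 0.3046]
orientation: [-1.912, -2.492, 0.001]
force: [0.2, 0.1, -0.9]
opening: 0.0216
```

>>> apply_moves:
  deltas:
    - [15,[-10,0,0],0]
    - [15,[-5,0,0],0]
    - [15,[0,0,0],0]
    - [15,[0,0,0],0]

```text
t: 12.25
tool_pos: [0.5427, -0.0348, 0.3054]
orientation: [-1.91, -2.494, -0.0]
force: [0.6, -0.1, -1.5]
opening: 0.0218
```

Run:
```python
from fit import *
s=show();print(Ro.from_rotvec(s['orientation']).as_matrix()[:,0])
c=viewer.get_calibration('wrist');im=viewer.read_camera('wrist');cv2.imwrite('pics/w4.png',im);np.savez('w4.npz',**c)
t_=s['tool_pos']-[0,0,.2365];print('pintip',t_,proj(c,t_))
cv2.imwrite('pics/w4b.png',cv2.resize(im[130:290,165:345],None,fx=3.7,fy=3.7,interpolation=cv2.INTER_NEAREST))
```

```text
t 12.25 slicer [ -2.1 -54.9] tipz 119.4 f(slicer) [ 0.6 -0.3] -1.5 op 0.0218
[-2.60883136e-01  9.65370359e-01  2.42669463e-04]
pintip [ 0.54268762 -0.03484202  0.06886809] [251.75539295 209.17242771]
```

View pics/w4b.png

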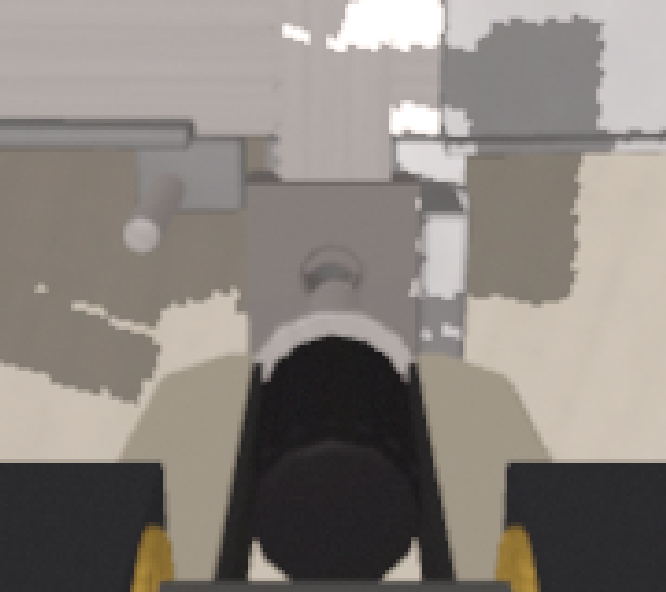

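Wrist crop: the pin's rod is in line with the top hole (column 337 against 331), about 0.5 mm too far in +x. Correcting and descending.

>>> apply_moves:
  deltas:
    - [15,[-2.8,-0.5,0],0]
    - [15,[0,0,6],0]
    - [15,[0,0,6],0]
    - [15,[0,0,4],0]
    - [15,[0,0,0],0]

```text
t: 12.92
tool_pos: [0.5428, -0.0384, 0.2887]
orientation: [-1.91, -2.493, 0.001]
force: [0.3, -0.7, -1.5]
opening: 0.0218
```

```bash
cat >> fit.py <<'E'
def st():
    s=show();print('pin tip z',round((tip(s)[2]*1000-50.5),1),'err slicer x,y',(S(s['tool_pos'])-[-2.5,-61.6]).round(1))
E
python3 -c "
from fit import *
st()"
```

```text
t 12.93 slicer [ -2.9 -58.3] tipz 102.7 f(slicer) [ 0.1 -0.8] -1.5 op 0.0218
pin tip z 52.2 err slicer x,y [-0.4  3.3]
```

>>> apply_moves:
  deltas:
    - [15,[0.5,0.4,2],0]
    - [15,[0,0,2],0]
    - [15,[0,0,2],0]
    - [15,[0,0,1],0]
    - [15,[0,0,0],0]

```text
t: 13.55
tool_pos: [0.5433, -0.0379, 0.2824]
orientation: [-1.911, -2.493, 0.0]
force: [1.0, 0.3, -0.1]
opening: 0.0217
```

```bash
python3 -c "
from fit import *
st()"
```

```text
t 13.55 slicer [ -2.3 -57.9] tipz 96.4 f(slicer) [1. 0.] -0.1 op 0.0217
pin tip z 45.9 err slicer x,y [0.2 3.7]
```

>>> apply_moves:
  deltas:
    - [15,[0,0,1],0]
    - [15,[0,0,1],0]
    - [15,[0,0,1],0]
    - [15,[0,0,0],0]

```text
t: 14.05
tool_pos: [0.5433, -0.0379, 0.2793]
orientation: [-1.911, -2.493, 0.0]
force: [0.5, 0.3, -1.7]
opening: 0.0215
```

>>> apply_moves:
  deltas:
    - [15,[0,0,1.5],0]
    - [15,[0,0,1],0]
    - [15,[0,0,1],0]
    - [15,[0,0,0],0]

```text
t: 14.55
tool_pos: [0.5433, -0.0378, 0.2758]
orientation: [-1.911, -2.493, 0.0]
force: [-0.1, 0.0, -1.0]
opening: 0.0218
```

```bash
python3 -c "
from fit import *
st()"
```

```text
t 14.55 slicer [ -2.3 -57.9] tipz 89.8 f(slicer) [-0.1  0.1] -1.0 op 0.0218
pin tip z 39.3 err slicer x,y [0.2 3.7]
```

In the top hole freely; now feel for the middle blade.

>>> apply_moves:
  deltas:
    - [15,[0,0,1],0]
    - [15,[0,0,1],0]
    - [15,[0,0,0],0]

```text
t: 14.92
tool_pos: [0.5435, -0.0379, 0.2744]
orientation: [1.911, 2.493, 0.0]
force: [-1.9, -0.7, 4.2]
opening: 0.0215
```

>>> apply_moves:
  deltas:
    - [15,[0,0,1],0]
    - [15,[0,0,1],0]
    - [15,[0,0,0],0]

```text
t: 15.3
tool_pos: [0.5438, -0.038, 0.2741]
orientation: [1.91, 2.492, 0.001]
force: [-6.1, 0.3, 16.4]
opening: 0.0215
```

```bash
python3 -c "
from fit import *
st()"
```

```text
t 15.3 slicer [ -1.9 -58.2] tipz 88.1 f(slicer) [-5.8  1.9] 16.4 op 0.0215
pin tip z 37.6 err slicer x,y [0.6 3.4]
```

>>> apply_moves:
  deltas:
    - [15,[0,0,-1.3],0]
    - [15,[-1,0,0],0]
    - [15,[-1,0,0],0]
    - [15,[0,0,0],0]

```text
t: 15.8
tool_pos: [0.544, -0.0394, 0.2742]
orientation: [-1.911, -2.494, -0.002]
force: [-2.6, 2.4, 8.3]
opening: 0.0217
```

>>> apply_moves:
  deltas:
    - [15,[-1,0,0],0]
    - [15,[0,0,0],0]

```text
t: 16.05
tool_pos: [0.5443, -0.0403, 0.2741]
orientation: [-1.911, -2.493, -0.002]
force: [-3.8, 3.2, 8.0]
opening: 0.0216
```

```bash
python3 -c "
from fit import *
st()"
```

```text
t 16.05 slicer [ -2.  -60.5] tipz 88.1 f(slicer) [-2.8  4.1] 8.0 op 0.0216
pin tip z 37.6 err slicer x,y [0.5 1.1]
```

>>> apply_moves:
  deltas:
    - [15,[-1,-0.4,0],0]
    - [15,[0,0,0],0]

```text
t: 16.3
tool_pos: [0.5443, -0.0413, 0.274]
orientation: [1.911, 2.494, 0.003]
force: [-2.2, 3.8, 6.5]
opening: 0.0218
```

>>> apply_moves:
  deltas:
    - [15,[-1,0,0],0]
    - [15,[0,0,0],0]

```text
t: 16.55
tool_pos: [0.5445, -0.0422, 0.274]
orientation: [-1.911, -2.494, -0.003]
force: [-2.2, 4.1, 6.7]
opening: 0.0216
```

>>> apply_moves:
  deltas:
    - [15,[-1,0,0],0]
    - [15,[0,0,0],0]

```text
t: 16.8
tool_pos: [0.5448, -0.0432, 0.2739]
orientation: [-1.911, -2.494, -0.003]
force: [-0.7, 3.4, 6.3]
opening: 0.0217
```

```bash
python3 -c "
from fit import *
st()"
```

```text
t 16.8 slicer [ -2.3 -63.5] tipz 87.9 f(slicer) [0.2 3.5] 6.3 op 0.0217
pin tip z 37.4 err slicer x,y [ 0.2 -1.9]
```

>>> apply_moves:
  deltas:
    - [15,[-1,0,0],0]
    - [15,[0,0,0],0]

```text
t: 17.05
tool_pos: [0.545, -0.0443, 0.2737]
orientation: [1.911, 2.493, 0.002]
force: [-0.9, 3.0, 4.6]
opening: 0.0213
```

>>> apply_moves:
  deltas:
    - [15,[-1,0,0],0]
    - [15,[0,0,0],0]

```text
t: 17.3
tool_pos: [0.5448, -0.0459, 0.2727]
orientation: [-1.911, -2.493, 0.001]
force: [-0.2, -0.4, -1.1]
opening: 0.0217
```

```bash
python3 -c "
from fit import *
st()"
```

```text
t 17.3 slicer [ -2.9 -66.1] tipz 86.7 f(slicer) [-0.3 -0.4] -1.1 op 0.0217
pin tip z 36.2 err slicer x,y [-0.4 -4.5]
```

It dropped into the middle hole at about y -4. Next level.

>>> apply_moves:
  deltas:
    - [15,[0.5,0.4,1.5],0]
    - [15,[0,0,1.5],0]
    - [15,[0,0,1.5],0]
    - [15,[0,0,1],0]
    - [15,[0,0,0],0]

```text
t: 17.92
tool_pos: [0.5452, -0.0451, 0.2676]
orientation: [-1.911, -2.493, 0.0]
force: [0.2, -0.2, -0.9]
opening: 0.0213
```

```bash
python3 -c "
from fit import *
st()"
```

```text
t 17.93 slicer [ -2.3 -65.4] tipz 81.6 f(slicer) [ 0.1 -0.3] -0.9 op 0.0213
pin tip z 31.1 err slicer x,y [ 0.2 -3.8]
```

>>> apply_moves:
  deltas:
    - [15,[0,0,1],0]
    - [15,[0,0,1],0]
    - [15,[0,0,1],0]
    - [15,[0,0,0],0]

```text
t: 18.42
tool_pos: [0.5454, -0.0451, 0.2651]
orientation: [1.911, 2.493, 0.0]
force: [-1.7, -0.4, 2.6]
opening: 0.0219
```

>>> apply_moves:
  deltas:
    - [15,[0,0,0.8],0]
    - [15,[0,0,0],0]

```text
t: 18.68
tool_pos: [0.5455, -0.0452, 0.2648]
orientation: [1.911, 2.493, 0.0]
force: [-3.3, 0.1, 6.7]
opening: 0.0216
```

```bash
python3 -c "
from fit import *
st()"
```

```text
t 18.68 slicer [ -2.1 -65.5] tipz 78.8 f(slicer) [-3.2  1. ] 6.7 op 0.0216
pin tip z 28.3 err slicer x,y [ 0.4 -3.9]
```

>>> apply_moves:
  deltas:
    - [15,[1,-0.2,0],0]
    - [15,[1,0,0],0]
    - [15,[0,0,0],0]

```text
t: 19.05
tool_pos: [0.545, -0.0438, 0.2649]
orientation: [1.91, 2.492, -0.0]
force: [-0.5, -3.3, 5.3]
opening: 0.0215
```

>>> apply_moves:
  deltas:
    - [15,[1,0,0],0]
    - [15,[0,0,0],0]

```text
t: 19.3
tool_pos: [0.5443, -0.0423, 0.2638]
orientation: [-1.911, -2.493, -0.0]
force: [1.2, -0.4, 0.1]
opening: 0.0216
```

>>> apply_moves:
  deltas:
    - [15,[1,0,0],0]
    - [15,[0,0,0],0]

```text
t: 19.55
tool_pos: [0.5439, -0.0411, 0.2635]
orientation: [-1.91, -2.493, 0.0]
force: [0.2, -1.2, -0.4]
opening: 0.022
```

```bash
python3 -c "
from fit import *
st()"
```

```text
t 19.55 slicer [ -2.6 -61.2] tipz 77.5 f(slicer) [-0.1 -1.2] -0.4 op 0.022
pin tip z 27.0 err slicer x,y [-0.1  0.4]
```

It is in the low hole and near the socket's y. Going down to the socket level.

>>> apply_moves:
  deltas:
    - [15,[-0.4,0,1],0]
    - [15,[0,0,1.5],0]
    - [15,[0,0,1.5],0]
    - [15,[0,0,1],0]
    - [15,[0,0,0],0]

```text
t: 20.18
tool_pos: [0.5441, -0.0416, 0.2588]
orientation: [-1.911, -2.493, 0.0]
force: [0.3, 0.9, -0.9]
opening: 0.0212
```

>>> apply_moves:
  deltas:
    - [15,[0,0,1],0]
    - [15,[0,0,1],0]
    - [15,[0,0,1],0]
    - [15,[0,0,0],0]

```text
t: 20.68
tool_pos: [0.5442, -0.0417, 0.256]
orientation: [1.911, 2.493, 0.0]
force: [0.4, -0.4, 0.6]
opening: 0.0218
```

```bash
python3 -c "
from fit import *
st()"
```

```text
t 20.68 slicer [ -2.4 -61.9] tipz 70.0 f(slicer) [ 0.3 -0.5] 0.6 op 0.0218
pin tip z 19.5 err slicer x,y [ 0.1 -0.3]
```

>>> apply_moves:
  deltas:
    - [15,[0,0,1],0]
    - [15,[0,0,1],0]
    - [15,[0,0,0],0]

```text
t: 21.05
tool_pos: [0.5443, -0.0419, 0.2539]
orientation: [1.911, 2.493, -0.0]
force: [0.5, -2.0, 0.9]
opening: 0.0218
```

>>> apply_moves:
  deltas:
    - [15,[0,0,1.5],0]
    - [15,[0,0,1.5],0]
    - [15,[0,0,1.5],0]
    - [15,[0,0,0],0]

```text
t: 21.55
tool_pos: [0.5442, -0.0418, 0.2492]
orientation: [1.911, 2.493, -0.0]
force: [1.7, -3.4, 0.3]
opening: 0.0219
```

```bash
python3 -c "
from fit import *
st()"
```

```text
t 21.55 slicer [ -2.5 -62. ] tipz 63.2 f(slicer) [ 0.8 -3.8] 0.3 op 0.0219
pin tip z 12.7 err slicer x,y [-0.  -0.4]
```

>>> apply_moves:
  deltas:
    - [15,[-0.5,0,1.5],0]
    - [15,[0,0,1.5],0]
    - [15,[0,0,1.5],0]
    - [15,[0,0,1.5],0]
    - [15,[0,0,0],0]

```text
t: 22.18
tool_pos: [0.5442, -0.0421, 0.2431]
orientation: [-1.911, -2.493, 0.0]
force: [1.5, -2.1, -0.9]
opening: 0.0219
```

```bash
python3 -c "
from fit import *
st()"
```

```text
t 22.18 slicer [ -2.6 -62.3] tipz 57.1 f(slicer) [ 1.  -2.4] -0.9 op 0.0219
pin tip z 6.6 err slicer x,y [-0.1 -0.7]
```

>>> apply_moves:
  deltas:
    - [15,[-0.3,0,1],0]
    - [15,[0,0,1],0]
    - [15,[0,0,0.7],0]
    - [15,[0,0,0],0]

```text
t: 22.68
tool_pos: [0.5443, -0.0424, 0.2406]
orientation: [-1.911, -2.493, -0.0]
force: [0.4, -0.7, -0.8]
opening: 0.0215
```

>>> apply_moves:
  deltas:
    - [15,[0,0,0.7],0]
    - [15,[0,0,0],0]

```text
t: 22.92
tool_pos: [0.5444, -0.0423, 0.2405]
orientation: [-1.911, -2.493, -0.0]
force: [-2.0, 0.2, 5.1]
opening: 0.022
```

```bash
python3 -c "
from fit import *
st()"
```

```text
t 22.93 slicer [ -2.5 -62.5] tipz 54.5 f(slicer) [-1.9  0.7] 5.1 op 0.022
pin tip z 4.0 err slicer x,y [ 0.  -0.9]
```

>>> apply_moves:
  deltas:
    - [15,[0,0,0.7],0]
    - [15,[0,0,0],0]

```text
t: 23.18
tool_pos: [0.5444, -0.0423, 0.2404]
orientation: [-1.911, -2.494, -0.0]
force: [-5.4, 1.5, 10.6]
opening: 0.0215
```

>>> apply_moves:
  deltas:
    - [15,[0,0,-0.8],0]
    - [50,[0,0,0],0]
    - [50,[0,0,0],0]
    - [50,[0,0,0],0]
    - [50,[0,0,0],0]

```text
t: 23.8
tool_pos: [0.5443, -0.0424, 0.24]
orientation: [-1.911, -2.493, 0.0]
force: [0.0, 0.2, 0.0]
opening: 0.0494
```

>>> apply_moves:
  deltas:
    - [50,[0,0,-10],0]
    - [50,[0,0,-20],0]
    - [50,[0,0,-30],0]
    - [50,[0,0,-30],0]
    - [50,[0,0,-20],0]

```text
t: 24.42
tool_pos: [0.5447, -0.0425, 0.3526]
orientation: [1.91, 2.492, 0.002]
force: [0.4, 0.2, 0.5]
opening: 0.05
```

>>> apply_moves:
  deltas:
    - [50,[-15,-50,-20],0]
    - [50,[0,0,0],0]
    - [50,[0,0,0],0]

```text
t: 24.8
tool_pos: [0.5001, -0.0699, 0.3703]
orientation: [1.911, 2.493, 0.001]
force: [-0.0, 0.4, 0.4]
opening: 0.0501
```

Run:
```python
from fit import *
s=show()
c=viewer.get_calibration('wrist');im=viewer.read_camera('wrist')
sc=viewer.read_camera('scene');cs=viewer.get_calibration('scene')
u,v=proj(c,(*W(0,-62),.06)).astype(int);u2,v2=proj(cs,(*W(0,-30),.05)).astype(int)
print(u,v,u2,v2)
f=lambda a,k:cv2.resize(a,None,fx=k,fy=k,interpolation=cv2.INTER_CUBIC)
a=f(im[max(0,v-70):v+50,max(0,u-50):u+50],4);b=f(sc[v2-50:v2+50,u2-48:u2+48],4)
o=np.zeros((600,800,3),np.uint8);o[:a.shape[0],:a.shape[1]]=a;o[:400,410:410+b.shape[1]]=b;cv2.imwrite('pics/w5.png',o)
```

```text
t 24.8 slicer [-52.4 -77.7] tipz 184.3 f(slicer) [0.1 0.3] 0.4 op 0.0501
309 167 239 215
```

View pics/w5.png

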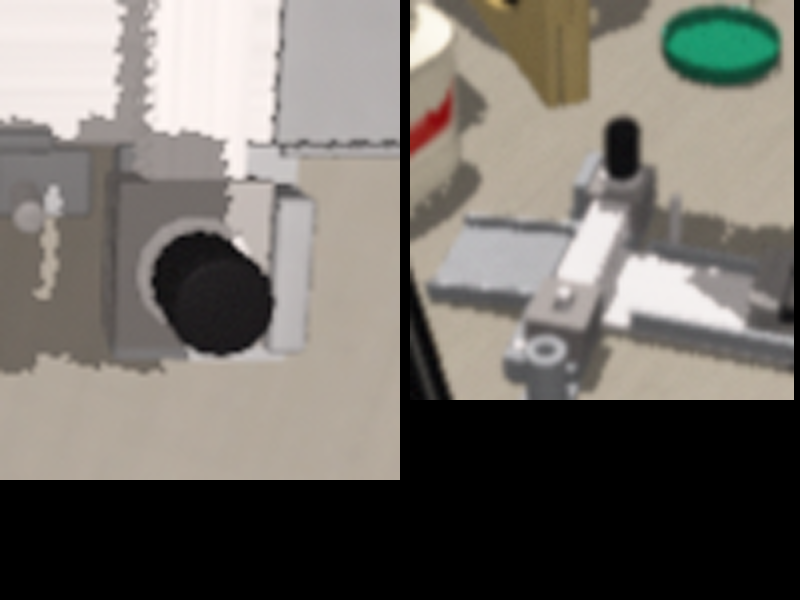

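The last picture shows the pin upright with its collar flat on the pack, the right blocks flush against the backstop, the sleeve empty, and the hand clear.

```bash
python3 -c "
from plant import order
print(order.close_job())"
```

```text
the job is handed in; nothing more can be done
None
```

The job is handed in after about 25 s of robot time. The blade pack is home against the backstop and the tie pin is seated through all three blades into the socket.

- **Pack:** I pushed it home with the shut hand, tips about 12 mm above the worktop, until it met the backstop. The contact force there was about 14 N along the push.
- **Pin:** I lifted it from the sleeve and felt for each hole. The top hole was about +3.8 mm out lengthwise, the middle about -4 mm, and the low one about -1 to -2 mm. The highest reading at the end of a move was about 17 N, when the tip stood on the middle blade.
- **Last checks:** The pin tip read 4.0 mm above the worktop, which is the home height, and the final press on the collar was about 10 N. I then let go and moved clear. The last pictures show the collar flat on the pack, the top blade flush with the backstop and the sleeve empty. I touched nothing else.
- **What disagreed:** The wrist camera's calibration put slicer positions about 2.5 mm off in x compared with where the jaws actually were. I corrected for this from the jaws seen in the picture and from the grasp itself. The two lower blades are covered, so I know their alignment only from the pin's depth and feel.

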